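Set the flip stop to the sample batten

ROBOT

A 6-joint arm with a two-finger parallel gripper is mounted at the origin on the work surface. World frame = base frame: x ahead of the robot, y to its left, z up, the work surface at z = 0. Lengths are in mm, angles in rad, forces in N, time in s.
With the tool pointing down it reaches from about 350 to 775 mm from the base axis. Payload 7.3 kg.
Tool frame: the origin (TCP) lies midway between the tips of the shut fingers; the grasp point (between the pads) lies 19 mm behind it; z points along the fingers, y is the line along which they close (so a half turn about z gives the same grasp; the last joint's range is limited). The gripper opens to 92 mm and grips with 3 to 60 N. Pads are 19 mm wide; open, the fingers measure 130 mm over their backs; the gripper's body (75 mm by 190 mm) begins 47 mm behind the grasp point.
Start: joints at [1.141, 0.342, 1.524, -0, 1.275, -0.146], TCP at [146.988, 504.023, 226.741] pointing down, gripper open.
Joint ranges: [-2.53, 2.53], [-0.77, 2.02], [0.04, 2.7], [-1, 4.14], [0.28, 2.66], [-3.11, 3.11]. Speed limits (rad/s): [2.57, 2.57, 3.14, 3.14, 3.14, 3.14].

INTERFACE

Orientations are given as [roll, pitch, yaw] about the fixed x, y, z axes, in that order (R = Rz(yaw) Ry(pitch) Rx(roll)).
In Python, from plant import bot gives the robot as it stands.
- The arm moves only by the tool servo_tool, never from a script. Its argument "deltas" is a list of rows, each a list of 2 entries, a list of its own where there are three numbers: the shift along the tool's x, y, z in m, then the turn, a rotation vector about the tool's x, y, z in degrees. A call has 1 to 20 rows; each row shifts and turns the commanded pose from where the row before left it, along the tool's axes as they then stand; what a row does not reach is not made up. A row lasts 1/8 s, in which the tool goes at most 62.5 mm and 10.7 degrees, less where a joint would pass 70% of its speed; a pose out of reach is approached as far as the arm can. A call with a gripper value outside its range is refused whole. "fingers" is the opening, from 0 (shut) to 1 (fully open), set as the call begins (left out, the last holds). The fingers move at their own pace and stop on an object; the grip force is fixed at half the most. Time passes only in rows, so rows that do not move let the fingers close. It gives the time, the measured TCP pose, the force, the opening and the grip force at its end, in the units of the state.
- bot.get_obs(): the state, without advancing time (a new reading comes with each control period).
- bot.capture(name): name is "side" or "top"; returns the picture (384x512x3 uint8, red, green, blue); there is no depth.
- bot.camera_model(name): a dict with "mtx" (3x3 intrinsics, pixels), "xyz" and "rotation" of the camera in the world. Camera axes: x right, y down, z forward; pixel columns grow to the right and rows downward; lengths in mm; the calibration is good to about 2 mm. A picture is of the moment at which its call begins. camera_model takes no time and is no camera call.
- bot.close_job(): hands the job in; it is judged then, once.
The state is a dict: "time": time; "joint_positions": joint angles; "dq": joint speeds; "tau": joint torques, N m; "tool_pos": TCP position; "tcp_rot": TCP orientation; "contact_force": force on the tool from outside, world axes, zero at the start; "moment": the same for the moment, N m; "grip_width": finger opening in mm; "finger_force": force on a finger pad.
Only numpy, scipy, OpenCV 4.12 (cv2) and the standard library are available. Lean on these libraries where they do the work, as an engineer would, in place of code of your own. Each camera call takes 0.05 s, during which the arm holds its last target. There are 200 camera calls.

TASK

Set the flip stop of this cut-to-length jig to the length of the sample batten lying in it: slide the carriage along the fence and lower its stop arm fully, so that the arm's foot stands beside the batten's free end, touching it or no more than about 2 mm short of it. The batten stays lying flat in its corner, against the end block and the fence, and the other things on the bench are left where they are.

Things in the scene. Friction and masses are not known exactly. Their poses are not given: they have to be found in the camera images.
- jig: Cut-to-length jig, fixed: plywood board 160 (x) x 600 (y) x 18 mm; on it a bare aluminium fence 40 mm wide (x = 30 to 70 mm), its top 54 mm above the bench. Origin: centre of the board's underside; y runs along the fence, z up. The batten lies on the board on the near (-x) side of the fence.
- carriage (a joint): Position (m) of the flip-stop carriage along the fence: 0 to 0.27, growing towards the jig's +y, away from the end block; stiff (2.5 N), stays where left. A dark steel saddle 50 (x) x 56 (y) x 20 mm on the fence, with a black grip on top. At 0 its middle is at jig y = -130 mm. It starts above the batten, short of its free end.
- grip_top (a point): Centre of the top of the carriage's black grip, an upright block 24 mm (jig x) x 20 mm (jig y) x 42 mm tall, its top 62 mm above the fence (116 mm above the bench). Pinch it from above with the fingers closing along the jig's y: on the -x side the raised arm is in the way. Axes as the jig's.
- stop_arm (a joint): Angle (rad) of the stop arm: 0 fully lowered (bar level, foot hanging in front of the fence), up to 1.1 raised; stiff (0.14 N m), stays where left. Steel bar 10 x 10 mm reaching from the hinge towards -x; foot plate 10 mm thick (y) x 30 mm wide, 12 to 42 mm from the hinge, down to 38 mm below it; press tab 16 x 26 (y) x 8 mm at the end.
- hinge (a point): Hinge axis of the stop arm on the carriage, 66 mm above the bench, 20 mm towards -x from the middle of the grip, at the same jig y. Axes as the jig's.
- tab (a point): Middle of the upper face of the press tab at the end of the stop arm, 68 mm from the hinge; turns with the arm. When the arm is lowered it is 70 mm above the bench.
- foot_face (a point): Middle of the foot plate's face that looks to the jig's -y (towards the batten), 28 mm below the level of the bar's middle line and 10 mm above the foot's lower edge; turns with the arm. 5 mm towards -y from the middle of the grip.
- batten: Sample batten, loose, plain wood 44 mm (x) x 200 mm (y) x 22 mm high, lying on the jig's board in the corner of fence and end block. Origin: centre of its underside; y along its length.
- batten_end (a point): Centre of the batten's free end face, the end away from the end block. Its y axis points out of that face.
- end_block: Dark hardwood block 40 x 40 x 40 mm screwed to the jig's board. Origin: lower edge of the face that the batten butts against, at mid-width; the block lies to -y of it.
- bottle: Empty green glass bottle, 72 mm across, 220 mm tall, standing; leave alone. Origin: centre of its underside.
- battery: Black and grey battery pack 75 x 115 x 58 mm; leave alone. Origin: centre of its underside.
- driver: Screwdriver about 200 mm long lying on the bench on the near side of the jig; leave alone. Origin on its axis.
- tape: Tape measure 72 x 36 x 66 mm, black; leave alone. Origin: centre of its underside.
Things that resemble listed ones, but are neither listed nor needed, are in the scene too. Several things have the shape of the batten; the one meant has the colours described above.

How it is judged (in metres and radians):
At the end, for the whole second after the job is handed in: The stop arm is fully lowered (within 0.06 rad); the foot's face is within 3 mm of the batten's free end; the batten lies flat on the board (within 4 mm), within 3 mm of the end block and 4 mm of the fence, parallel to the fence; all at rest (value of joint stop_arm below 0.06 rad and y of foot_face in the frame of batten_end between -0.003 and 0.003 m and y of batten in the frame of end_block between 0.097 and 0.103 m and x of batten in the frame of jig between 0.0035 and 0.011 m and z of batten in the frame of jig between 0.014 and 0.022 m and angle between the y axis of batten and the y axis of jig, either way round below 0.03 rad and angle between the z axis of batten and the z axis of jig, either way round below 0.05 rad and velocity of joint carriage between -0.005 and 0.005 m/s and linear speed of batten below 0.01 m/s); the robot touches nothing.
It fails at once if the bottle is moved by more than 30 mm (distance of bottle from where it was at the start of the episode above 0.03 m).
It fails at once if the battery pack is moved by more than 30 mm (distance of battery from where it was at the start of the episode above 0.03 m).
It fails at once if the screwdriver is moved by more than 30 mm (distance of driver from where it was at the start of the episode above 0.03 m).
It fails at once if the tape measure is moved by more than 30 mm (distance of tape from where it was at the start of the episode above 0.03 m).
It also fails if it takes over 51 s, if anything falls off the work surface, if the arm or the gripper's body presses on something with over 40 N, if the wrist force passes 120 N, or if a joint passes its speed limit or range.

## Working session

There is one attempt and no reset: what is moved stays moved. The work goes in short steps, Python scripts to look and compute and a tool call to move; the robot and the scene stay as the last step left them, time stands still between calls to the robot, and variables do not carry over. Pictures are saved under pics/ and viewed, at most 10 in all, crops included, and the job is handed in when it is done.

Besides the shell and the picture viewer there is one more tool, called in YAML: its name, and indented under it one key for each argument. servo_tool: Moves the arm, as the interface text tells. Its arguments: {"type":"object","properties":{"deltas":{"type":"array"},"fingers":{"type":"number"}},"required":["deltas"]}

```bash
mkdir -p pics; cat > h.py <<'E'
from plant import bot
import numpy as np, cv2
def proj(n,P):
    m=bot.camera_model(n);R=np.array(m['rotation']);K=np.array(m['mtx'])
    c=(np.atleast_2d(P)-np.array(m['xyz']))@R; p=c@K.T; return p[:,:2]/p[:,2:]
def back(n,px,z):
    m=bot.camera_model(n);R=np.array(m['rotation']);K=np.array(m['mtx']);o=np.array(m['xyz'])
    px=np.atleast_2d(px).astype(float);d=np.c_[px,np.ones(len(px))]@np.linalg.inv(K).T@R.T
    return o+d*((z-o[2])/d[:,2])[:,None]
E
python3 - <<'E'
from h import *
a=bot.capture('top');b=bot.capture('side')
cv2.imwrite('pics/raw_top.png',a[...,::-1]);cv2.imwrite('pics/raw_side.png',b[...,::-1])
cv2.imwrite('pics/t1.png',cv2.resize(a[...,::-1],(800,600),interpolation=2));cv2.imwrite('pics/s1.png',cv2.resize(b[...,::-1],(800,600),interpolation=2))
for n in('top','side'):print(bot.camera_model(n))
print(bot.get_obs())
E
```

```text
{'mtx': array([[489.02933309,   0.        , 261.96214872],
       [  0.        , 489.02933309, 187.64344713],
       [  0.        ,   0.        ,   1.        ]]), 'xyz': array([ 260.78645229,  -21.95925655, 1816.13850332]), 'rotation': array([-2.98904737, -0.00841141, -1.54286607])}
{'mtx': array([[405.6018726 ,   0.        , 248.44748719],
       [  0.        , 405.6018726 , 189.78868095],
       [  0.        ,   0.        ,   1.        ]]), 'xyz': array([-273.40251315, -803.01910772,  880.537356  ]), 'rotation': array([-2.19373648, -0.01816627, -0.77089877])}
{'time': 0.1, 'joint_positions': array([ 1.14100643e+00,  3.42664291e-01,  1.52491189e+00, -2.92062035e-05,
        1.27540574e+00, -1.46002575e-01]), 'dq': array([ 0.0010516 , -0.0037746 , -0.00322619,  0.00146966, -0.00215425,
       -0.00042747]), 'tau': array([ 1.56231221e-03, -4.31994867e+01, -2.44697142e+01,  7.19687738e-02,
        5.25408180e-02, -5.65272126e-05]), 'tool_pos': array([146.83266835, 503.67170587, 226.1119793 ]), 'tcp_rot': array([-3.14021411e+00, -1.74483437e-04,  2.85781373e+00]), 'contact_force': array([0.19632273, 0.04641398, 0.75823867]), 'moment': array([-0.03577358, -0.00579023,  0.01056558]), 'finger_force': 0.0, 'grip_width': 91.37726841426095}
```

View pics/t1.png

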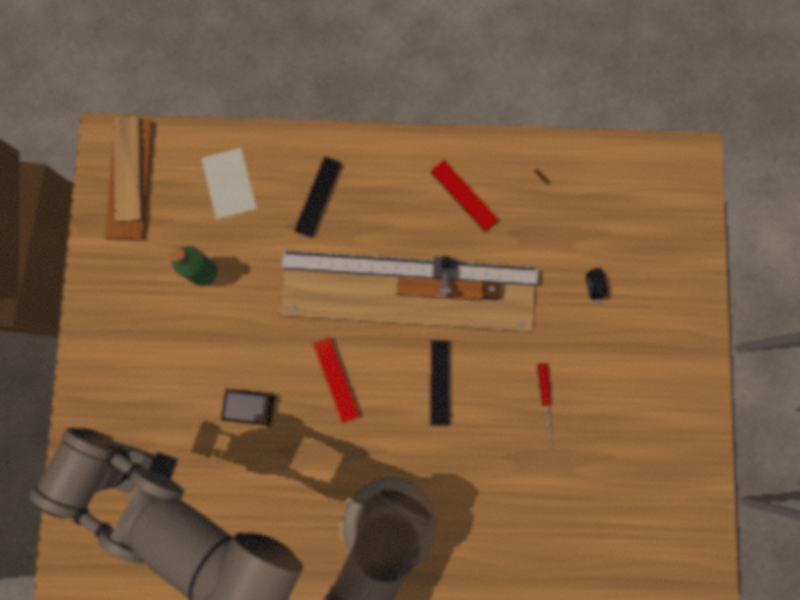

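View pics/s1.png

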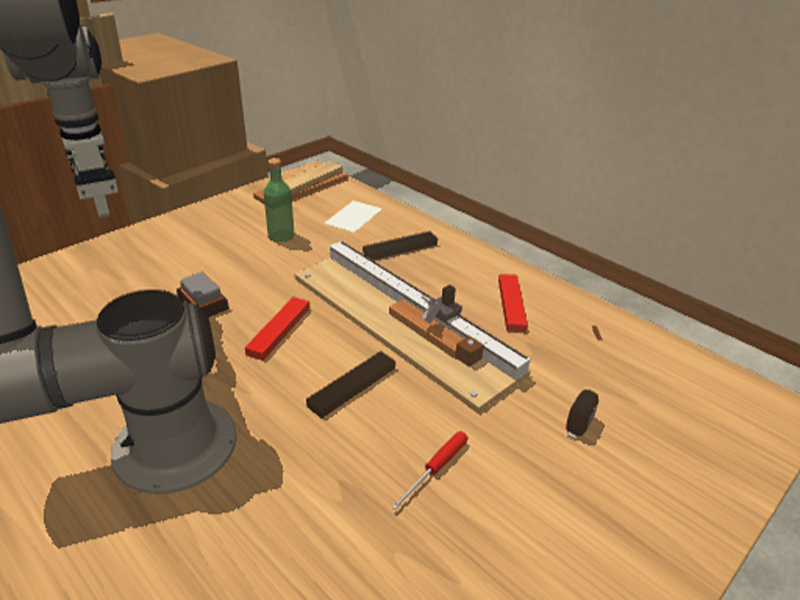

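In the top view (800x600 px), the batten candidates are: plain wood in the jig corner (440,289), black (320,197) and (440,382), red (465,195) and (337,380), plus wood offcuts at (127,170). I choose the wood one in the jig corner, between the fence and the end block (490,291). The carriage is at (446,268). Next I check this with close crops.

```bash
sed -i "s/^import numpy as np, cv2/&\nfrom scipy.spatial.transform import Rotation as Rn/; s/R=np.array(m\['rotation'\])/R=Rn.from_euler('xyz',m['rotation']).as_matrix()/" h.py
python3 - <<'E'
from h import *
a=cv2.imread('pics/raw_top.png');b=cv2.imread('pics/raw_side.png')
c=cv2.resize(a[155:215,172:352],(792,264),interpolation=2)   # x4.4, origin (172,155)
d=cv2.resize(b[150:265,185:345],(792,569),interpolation=2)[:, :] # x4.95 origin(185,150)
cv2.imwrite('pics/tc.png',c);cv2.imwrite('pics/sc.png',d)
print(back('top',np.array([[282,316],[533,329],[284,252],[539,268]])*.64,18))
E
```

```text
[[ 474.15912016  270.32582489   18.        ]
 [ 460.38657406 -324.42250968   18.        ]
 [ 628.65848439  273.76060505   18.        ]
 [ 607.70029311 -338.33082372   18.        ]]
```

View pics/tc.png

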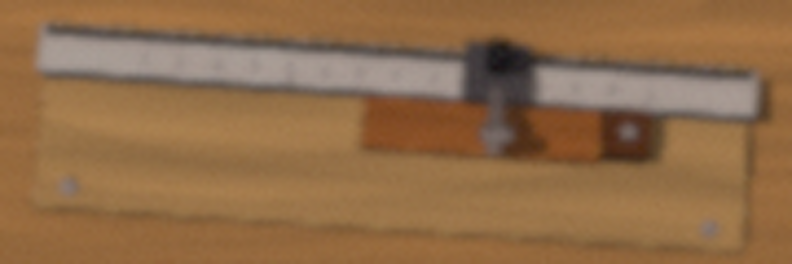

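View pics/sc.png

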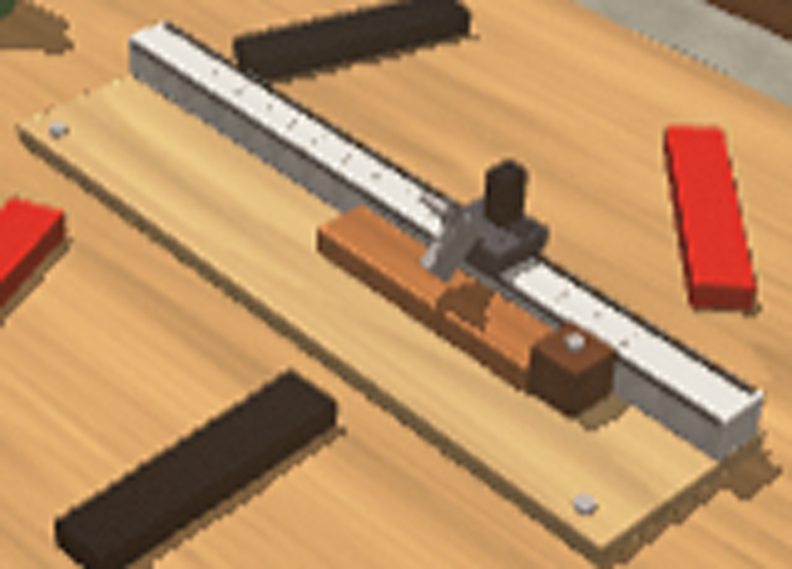

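The wood batten lies in the corner between the fence and the end block, with the arm raised above it. Its free-end corners are at (362,100) and (362,148) in the top crop, and (318,232) and (360,207) in the side crop. The grip top is at (503,52) in the top crop and (510,165) in the side crop.

```bash
python3 - <<'E'
from h import *
from scipy.optimize import least_squares
s=800/180
T=lambda u,v:((u+.5)/4.4-.5+172,(v+.5)/4.4-.5+155); S=lambda u,v:((u+.5)/4.95-.5+185,(v+.5)/4.948-.5+150)
f=[('top',T(46,26),70,300,54),('top',T(38,75),30,300,54),('top',T(760,73),70,-300,54),('top',T(757,118),30,-300,54),('top',T(36,206),-80,300,18),('top',T(743,247),-80,-300,18),
('side',S(130,42),30,300,54),('side',S(168,22),70,300,54),('side',S(762,394),70,-300,54),('side',S(722,432),30,-300,54),('side',S(20,126),-80,300,18),('side',S(602,550),-80,-300,18)]
b=[('top',T(362,148),-15,'b',40),('top',T(362,100),29,'b',40),('side',S(318,232),-15,'b',40),('side',S(360,207),29,'b',40),('top',T(503,52),50,'c',116),('side',S(508,165),50,'c',116)]
def w(p,x,y,z):
    c,s_=np.cos(p[2]),np.sin(p[2]);return [p[0]+c*x-s_*y,p[1]+s_*x+c*y,z]
def res(p):
    r=[]
    for n,px,x,y,z in f+b:
        if y=='b':y=p[3]
        if y=='c':y=p[4]
        # per-camera small pixel shift absorbed by calibration error
        r.append(proj(n,w(p,x,y,z))[0]-px)
    return np.concatenate(r)
q=least_squares(res,[540,-20,0,30,-80]).x
print(q);print(res(q).reshape(-1,2).round(1))
p=q;print('grip',w(p,50,p[4],116),'dir y',np.array(w(p,0,1,0))-w(p,0,0,0),'batten end',w(p,7,p[3],29))
np.save('q.npy',q)
import math
print('travel needed',p[3]+5-p[4]); o=bot.get_obs();print(o['tcp_rot'])
E
```

```text
[ 5.43837634e+02 -2.74471060e+01 -3.69894786e-02  2.76766251e+01
 -8.26305524e+01]
[[-0.8 -0.2]
 [ 0.1 -0.7]
 [ 0.  -0.2]
 [ 0.3  0.3]
 [-0.7  0.5]
 [ 0.6  1.9]
 [-0.1 -1.2]
 [ 0.2 -0.6]
 [ 1.4 -0.3]
 [ 1.4 -2.2]
 [-0.3 -0.5]
 [ 0.5 -0.5]
 [-0.1  0.3]
 [ 0.7 -0.6]
 [-0.2 -1. ]
 [ 0.6 -0.8]
 [-0.   2.8]
 [-1.1  1.5]]
grip [np.float64(590.7476687285969), np.float64(-111.87018854170174), 116] dir y [0.03698104 0.99931597 0.        ] batten end [np.float64(551.8563567434096), np.float64(-0.048279890643758705), 29]
travel needed 115.30717747406435
[-3.14021411e+00 -1.74483437e-04  2.85781373e+00]
```

```bash
python3 - <<'E'
from h import *
q=np.load('q.npy')
J=lambda x,y,z:np.array([q[0]+np.cos(q[2])*x-np.sin(q[2])*y,q[1]+np.sin(q[2])*x+np.cos(q[2])*y,z])
def toj(P):
    c,s=np.cos(q[2]),np.sin(q[2]);d=P[:,:2]-q[:2];return np.c_[d@[c,s],d@[-s,c]].round(1)
a=cv2.imread('pics/raw_top.png');b=cv2.imread('pics/raw_side.png')
A=cv2.resize(a[158:188,268:308],(800,600),interpolation=0)[:, :400*2]
B=cv2.resize(b[175:210,262:302],(400,350),interpolation=0)
A=cv2.resize(a[160:190,270:300],(400,350),interpolation=0)
for im,n,o,sc in((A,'top',(270,160),(400/30,350/30)),(B,'side',(262,175),(10,10))):
  for x,y,z in((70,0,54),(30,0,54)):
    for yy in(-130,-30):
      pass
  def d(pts,col):
    p=(proj(n,np.array([J(*t) for t in pts]))+.5-o)*sc;cv2.polylines(im,[p.astype(int)],len(pts)>2,col,1)
  for x in(30,70):d([(x,-300,54),(x,300,54)],(0,255,0))
  y=q[4]
  d([(38,y-10,116),(62,y-10,116),(62,y+10,116),(38,y+10,116)],(0,0,255))
  d([(25,y-28,74),(75,y-28,74),(75,y+28,74),(25,y+28,74)],(255,255,0))
cv2.imwrite('pics/g.png',np.hstack([A,B]))
E
```

```text
(no output)
```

View pics/g.png

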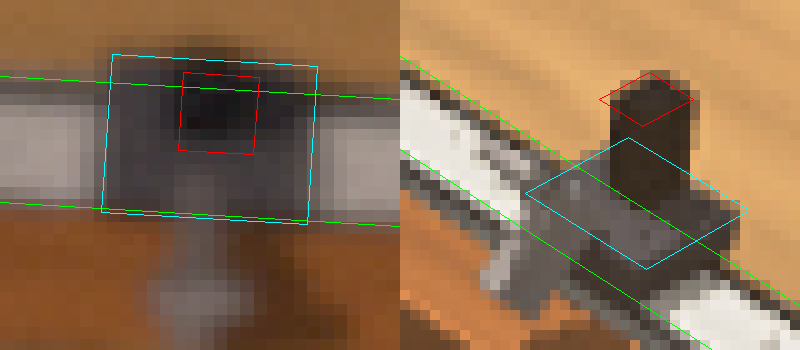

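The overlay shows the fit is good to a few mm. The grip sits slightly further in +x than modelled, at jig x≈54, and it can be gripped from above. Now I move over it.

servo_tool:
  deltas:
    - [[0, 0, 0], [0, 0, -7.07]]
    - [[0, 0, 0], [0, 0, -7.07]]
    - [[-0.0294, -0.0375, 0], [0, 0, 0]]
    - [[-0.0294, -0.0375, 0], [0, 0, 0]]
    - [[-0.0294, -0.0375, 0], [0, 0, 0]]
    - [[-0.0294, -0.0375, 0], [0, 0, 0]]
    - [[-0.0294, -0.0375, 0], [0, 0, 0]]
    - [[-0.0294, -0.0375, 0], [0, 0, 0]]
    - [[-0.0294, -0.0375, 0], [0, 0, 0]]
    - [[-0.0294, -0.0375, 0], [0, 0, 0]]
    - [[-0.0294, -0.0375, 0], [0, 0, 0]]
    - [[-0.0294, -0.0375, 0], [0, 0, 0]]
    - [[-0.0294, -0.0375, 0], [0, 0, 0]]
    - [[-0.0294, -0.0375, 0], [0, 0, 0]]
    - [[-0.0294, -0.0375, 0], [0, 0, 0]]
    - [[-0.0294, -0.0375, 0], [0, 0, 0]]
    - [[-0.0294, -0.0375, 0], [0, 0, 0]]
    - [[-0.0294, -0.0375, 0], [0, 0, 0]]
  fingers: 0.7

```text
time: 2.35
tool_pos: [595.5, -114.3, 226.2]
tcp_rot: [3.141, -0.001, 3.104]
contact_force: [0.6, -0.3, 0.0]
grip_width: 64.2
finger_force: 0.0
```

servo_tool:
  deltas:
    - [[0, 0, 0.03], [0, 0, 0]]
    - [[0, 0, 0.03], [0, 0, 0]]
    - [[0, 0, 0.03], [0, 0, 0]]
    - [[0, 0, 0.02], [0, 0, 0]]
    - [[0, 0, 0.015], [0, 0, 0]]
    - [[0, 0, 0.015], [0, 0, 0]]
    - [[0, 0, 0], [0, 0, 0]]

```text
time: 3.22
tool_pos: [594.3, -112.8, 85.6]
tcp_rot: [3.141, -0.002, 3.105]
contact_force: [0.3, 0.9, 0.6]
grip_width: 64.7
finger_force: 0.0
```

```bash
python3 - <<'E'
from h import *
b=bot.capture('side')[...,::-1];a=bot.capture('top')[...,::-1]
cv2.imwrite('pics/d.png',np.hstack([cv2.resize(b[120:240,220:340],(400,400),interpolation=2),cv2.resize(a[130:210,240:320],(400,400),interpolation=2)]))
E
```

```text
(no output)
```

View pics/d.png

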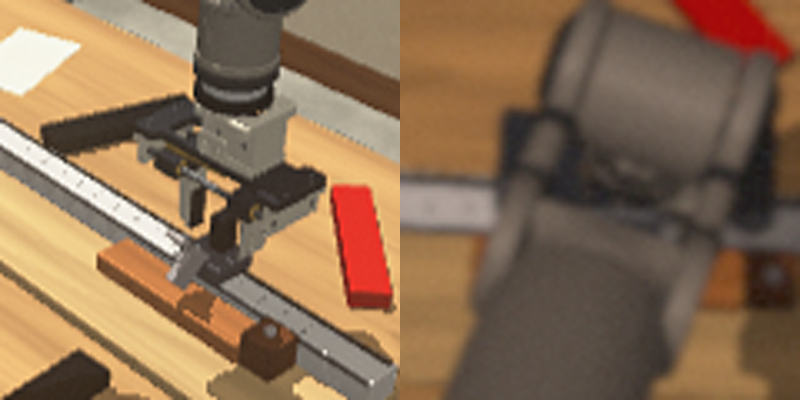

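In the side half the fingers straddle the grip at about (225,225), and the raised arm at (190,260) is clear of them. Now I close.

servo_tool:
  deltas:
    - [[0, 0, 0], [0, 0, 0]]
    - [[0, 0, 0], [0, 0, 0]]
    - [[0, 0, 0], [0, 0, 0]]
    - [[0, 0, 0], [0, 0, 0]]
    - [[0, 0, 0], [0, 0, 0]]
    - [[0, 0, 0], [0, 0, 0]]
  fingers: 0.0

```text
time: 4.08
tool_pos: [594.9, -112.8, 86.8]
tcp_rot: [3.141, 0.0, 3.105]
contact_force: [-0.4, 1.0, 0.8]
grip_width: 19.7
finger_force: 30.0
```

servo_tool:
  deltas:
    - [[0, 0.0124, 0], [0, 0, 0]]
    - [[0, 0.0124, 0], [0, 0, 0]]
    - [[0, 0.0124, 0], [0, 0, 0]]
    - [[0, 0.0124, 0], [0, 0, 0]]
    - [[0, 0.0124, 0], [0, 0, 0]]
    - [[0, 0.0124, 0], [0, 0, 0]]
    - [[0, 0.0124, 0], [0, 0, 0]]
    - [[0, 0.0124, 0], [0, 0, 0]]
    - [[0, 0.0124, 0], [0, 0, 0]]
    - [[0, 0.0124, 0], [0, 0, 0]]
    - [[0, 0, 0], [0, 0, 0]]
    - [[0, 0, 0], [0, 0, 0]]

```text
time: 5.58
tool_pos: [599.5, 11.8, 86.8]
tcp_rot: [3.14, 0.0, 3.105]
contact_force: [0.8, 2.1, 1.1]
grip_width: 19.9
finger_force: 30.0
```

servo_tool:
  deltas:
    - [[0, 0, 0], [0, 0, 0]]
    - [[0, 0, 0], [0, 0, 0]]
    - [[0, 0, 0], [0, 0, 0]]
    - [[0, 0, -0.02], [0, 0, 0]]
    - [[0, 0, -0.03], [0, 0, 0]]
    - [[0, 0, -0.023], [0, 0, 0]]
    - [[0, 0, 0], [0, 0, 0]]
  fingers: 0.5

```text
time: 6.45
tool_pos: [600.5, 10.7, 161.4]
tcp_rot: [-3.141, 0.004, 3.104]
contact_force: [0.5, -0.9, 0.2]
grip_width: 45.9
finger_force: 0.0
```

servo_tool:
  deltas:
    - [[0.012, 0, 0], [0, 0, 0]]
    - [[0.012, 0, 0], [0, 0, 0]]
    - [[0.01, 0, 0], [0, 0, 0]]
    - [[0, 0, 0], [0, 0, 0]]
    - [[0, 0, 0], [0, 0, 0]]
    - [[0, 0, 0], [0, 0, 0]]
  fingers: 0.0

```text
time: 7.2
tool_pos: [565.8, 12.2, 159.7]
tcp_rot: [3.142, 0.0, 3.105]
contact_force: [0.8, 0.3, 0.3]
grip_width: 0.6
finger_force: 0.0
```

```bash
python3 - <<'E'
from h import *
b=bot.capture('side')[...,::-1]
cv2.imwrite('pics/e.png',cv2.resize(b[110:230,195:315],(600,600),interpolation=2))
o=bot.get_obs();print(o['tool_pos'])
E
```

```text
[565.74683088  12.15276195 159.65122097]
```

View pics/e.png

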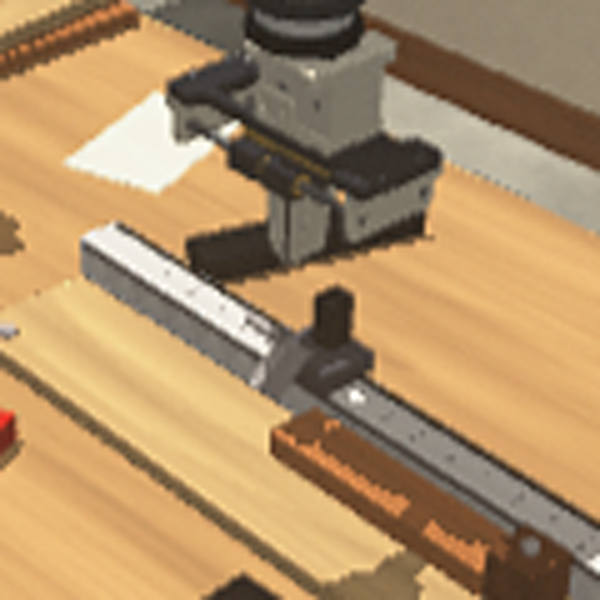

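The fingers are shut above the hinge, with the tips near (300,260). The carriage now stands just past the batten end at (290,420), and the arm is still raised. I check the arm's angle in pixels.

```bash
python3 - <<'E'
from h import *
q=np.load('q.npy')
J=lambda x,y,z:np.array([q[0]+np.cos(q[2])*x-np.sin(q[2])*y,q[1]+np.sin(q[2])*x+np.cos(q[2])*y,z])
f=lambda *a:((proj('side',J(*a))+.5-[195,110])*5).round(0)
o=bot.get_obs()['tool_pos'];print('tcp',(proj('side',o)+.5-[195,110])*5,'grip',f(50,41,116),'bend',f(-15,q[3],40),f(29,q[3],40))
for t in(0,.4,.7,.9,1.1):
  c,s=np.cos(t),np.sin(t);print(t,f(30-76*c,41,66+76*s),f(30,41,66))
E
```

```text
tcp [[300.53224384 258.83490117]] grip [[329. 297.]] bend [[271. 430.]] [[317. 406.]]
0 [[225. 408.]] [[306. 367.]]
0.4 [[232. 369.]] [[306. 367.]]
0.7 [[245. 339.]] [[306. 367.]]
0.9 [[258. 321.]] [[306. 367.]]
1.1 [[272. 304.]] [[306. 367.]]
```

servo_tool:
  deltas:
    - [[0.0012, 0, 0.021], [0, 0, 0]]
    - [[0.0012, 0, 0.021], [0, 0, 0]]
    - [[0.005, 0, 0.0028], [0, 0, 0]]
    - [[0.005, 0, 0.0028], [0, 0, 0]]
    - [[0.0043, 0, 0.0037], [0, 0, 0]]
    - [[0.0043, 0, 0.0037], [0, 0, 0]]
    - [[0.0035, 0, 0.0043], [0, 0, 0]]
    - [[0.0035, 0, 0.0043], [0, 0, 0]]
    - [[0.0025, 0, 0.005], [0, 0, 0]]
    - [[0.0025, 0, 0.005], [0, 0, 0]]

```text
time: 8.5
tool_pos: [532.3, 13.4, 85.8]
tcp_rot: [3.142, -0.0, 3.105]
contact_force: [2.3, 0.1, 1.4]
grip_width: 0.6
finger_force: 0.9
```

servo_tool:
  deltas:
    - [[0.0012, 0, 0.004], [0, 0, 0]]
    - [[0.0012, 0, 0.004], [0, 0, 0]]
    - [[0.0006, 0, 0.003], [0, 0, 0]]
    - [[0.0006, 0, 0.003], [0, 0, 0]]
    - [[0, 0, 0.001], [0, 0, 0]]
    - [[0, 0, 0], [0, 0, 0]]

```text
time: 9.25
tool_pos: [528.7, 13.6, 71.2]
tcp_rot: [3.142, -0.0, 3.105]
contact_force: [-0.1, -0.3, 2.5]
grip_width: 0.3
finger_force: 1.2
```

servo_tool:
  deltas:
    - [[0.004, 0, -0.001], [0, 0, 0]]
    - [[0.004, 0, 0], [0, 0, 0]]
    - [[0.004, 0, 0], [0, 0, 0]]
    - [[0, 0, 0.001], [0, 0, 0]]
    - [[0, 0, 0.001], [0, 0, 0]]
    - [[0, 0, 0.001], [0, 0, 0]]
    - [[0, 0, 0], [0, 0, 0]]

```text
time: 10.12
tool_pos: [516.4, 14.1, 70.4]
tcp_rot: [-3.142, -0.001, 3.105]
contact_force: [-7.1, 0.0, 14.3]
grip_width: 0.4
finger_force: 7.3
```

servo_tool:
  deltas:
    - [[0, 0, -0.02], [0, 0, 0]]
    - [[0, 0, -0.03], [0, 0, 0]]
    - [[0, 0, -0.035], [0, 0, 0]]
    - [[-0.02, 0, 0], [0, 0, 0]]
    - [[-0.03, 0, 0], [0, 0, 0]]
    - [[-0.023, 0, 0], [0, 0, 0]]
    - [[-0.01, 0, 0], [0, 0, 0]]
    - [[0, 0, 0], [0, 0, 0]]
  fingers: 0.0

```text
time: 11.12
tool_pos: [599.8, 10.9, 153.7]
tcp_rot: [3.141, -0.001, 3.105]
contact_force: [-0.5, 0.1, -0.6]
grip_width: 0.2
finger_force: 0.0
```

```bash
python3 - <<'E'
from h import *
b=bot.capture('side')[...,::-1]
cv2.imwrite('pics/f.png',cv2.resize(b[160:220,220:300],(800,600),interpolation=2))
E
```

```text
(no output)
```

View pics/f.png

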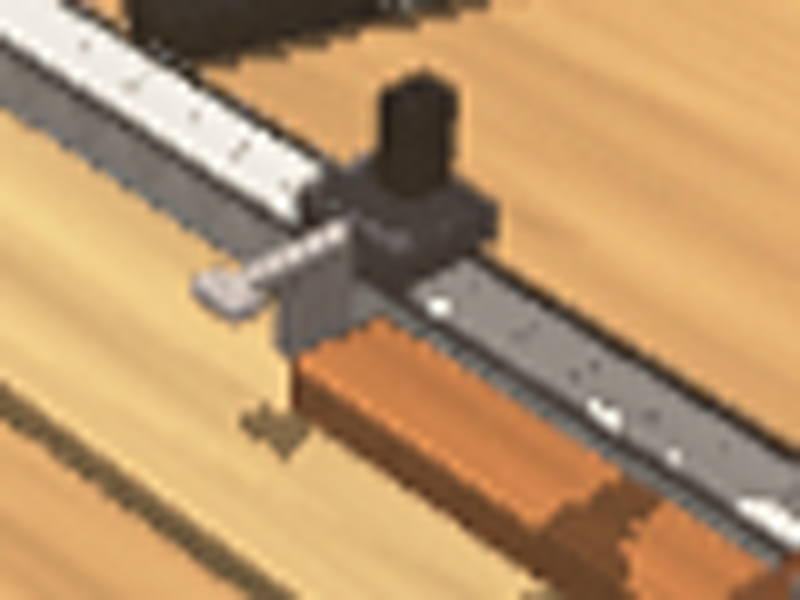

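The arm is level and its foot (320,300) stands just beyond the batten end (300,370), with a small gap left. I re-grip and push the carriage back until the foot touches.

servo_tool:
  deltas:
    - [[0, 0, 0], [0, 0, 0]]
    - [[0, 0, 0], [0, 0, 0]]
    - [[0, 0, 0], [0, 0, 0]]
    - [[0, 0, 0.02], [0, 0, 0]]
    - [[0, 0, 0.025], [0, 0, 0]]
    - [[0, 0, 0.022], [0, 0, 0]]
    - [[0, 0, 0], [0, 0, 0]]
  fingers: 0.55

```text
time: 12.05
tool_pos: [598.6, 11.1, 85.6]
tcp_rot: [3.141, -0.004, 3.105]
contact_force: [-1.0, -0.1, -0.5]
grip_width: 50.3
finger_force: 0.0
```

servo_tool:
  deltas:
    - [[0, 0, 0], [0, 0, 0]]
    - [[0, 0, 0], [0, 0, 0]]
    - [[0, 0, 0], [0, 0, 0]]
    - [[0, 0, 0], [0, 0, 0]]
    - [[0, 0, 0], [0, 0, 0]]
    - [[0, 0, 0], [0, 0, 0]]
  fingers: 0.0

```text
time: 12.8
tool_pos: [600.2, 11.0, 87.7]
tcp_rot: [3.141, 0.001, 3.105]
contact_force: [-0.9, 0.7, 5.8]
grip_width: 20.1
finger_force: 30.0
```

servo_tool:
  deltas:
    - [[0, -0.002, 0], [0, 0, 0]]
    - [[0, -0.002, 0], [0, 0, 0]]
    - [[0, 0, 0], [0, 0, 0]]
    - [[0, 0, 0], [0, 0, 0]]

```text
time: 13.3
tool_pos: [600.0, 7.1, 87.7]
tcp_rot: [3.141, 0.001, 3.105]
contact_force: [-1.4, 2.5, 6.1]
grip_width: 19.4
finger_force: 30.0
```

servo_tool:
  deltas:
    - [[0, -0.001, 0], [0, 0, 0]]
    - [[0, 0, 0], [0, 0, 0]]

```text
time: 13.55
tool_pos: [600.0, 6.3, 87.7]
tcp_rot: [3.141, 0.001, 3.105]
contact_force: [0.0, 3.0, 5.1]
grip_width: 19.7
finger_force: 30.0
```

servo_tool:
  deltas:
    - [[0, -0.001, 0], [0, 0, 0]]
    - [[0, 0, 0], [0, 0, 0]]

```text
time: 13.8
tool_pos: [600.0, 5.3, 87.7]
tcp_rot: [3.141, 0.001, 3.105]
contact_force: [-0.6, 2.4, 5.5]
grip_width: 19.8
finger_force: 30.0
```

servo_tool:
  deltas:
    - [[0, -0.001, 0], [0, 0, 0]]
    - [[0, 0, 0], [0, 0, 0]]

```text
time: 14.05
tool_pos: [599.9, 4.3, 87.7]
tcp_rot: [3.141, 0.001, 3.105]
contact_force: [-0.2, 2.7, 5.0]
grip_width: 19.8
finger_force: 30.0
```

servo_tool:
  deltas:
    - [[0, -0.001, 0], [0, 0, 0]]
    - [[0, 0, 0], [0, 0, 0]]

```text
time: 14.3
tool_pos: [599.9, 3.3, 87.7]
tcp_rot: [3.141, 0.001, 3.105]
contact_force: [0.2, 1.5, 5.9]
grip_width: 19.7
finger_force: 30.0
```

servo_tool:
  deltas:
    - [[0, -0.001, 0], [0, 0, 0]]
    - [[0, 0, 0], [0, 0, 0]]

```text
time: 14.55
tool_pos: [599.8, 2.3, 87.7]
tcp_rot: [3.141, 0.001, 3.105]
contact_force: [-0.7, 2.8, 5.8]
grip_width: 20.0
finger_force: 30.0
```

servo_tool:
  deltas:
    - [[0, -0.001, 0], [0, 0, 0]]
    - [[0, 0, 0], [0, 0, 0]]

```text
time: 14.8
tool_pos: [599.8, 1.4, 87.7]
tcp_rot: [3.141, 0.001, 3.105]
contact_force: [-0.6, 2.8, 5.0]
grip_width: 19.5
finger_force: 30.0
```

servo_tool:
  deltas:
    - [[0, -0.0005, 0], [0, 0, 0]]
    - [[0, 0, 0], [0, 0, 0]]

```text
time: 15.05
tool_pos: [599.8, 1.3, 87.7]
tcp_rot: [3.14, 0.001, 3.105]
contact_force: [1.3, 4.3, 5.9]
grip_width: 19.7
finger_force: 30.0
```

servo_tool:
  deltas:
    - [[0, -0.0005, 0], [0, 0, 0]]
    - [[0, 0, 0], [0, 0, 0]]

```text
time: 15.3
tool_pos: [599.8, 1.3, 87.7]
tcp_rot: [3.14, 0.001, 3.105]
contact_force: [0.9, 5.4, 6.3]
grip_width: 19.8
finger_force: 30.0
```

The foot has stopped against the batten: position holds at 1.3 mm while the force climbs to 5.4 N. I relax slightly, release and lift.

servo_tool:
  deltas:
    - [[0, 0.001, 0], [0, 0, 0]]
    - [[0, 0, 0], [0, 0, 0]]

```text
time: 15.55
tool_pos: [599.8, 1.3, 87.7]
tcp_rot: [3.141, 0.001, 3.105]
contact_force: [-1.8, 3.3, 6.2]
grip_width: 19.9
finger_force: 30.0
```

servo_tool:
  deltas:
    - [[0, 0, 0], [0, 0, 0]]
    - [[0, 0, 0], [0, 0, 0]]
    - [[0, 0, 0], [0, 0, 0]]
    - [[0, 0, 0], [0, 0, 0]]
    - [[0, 0, -0.02], [0, 0, 0]]
    - [[0, 0, -0.04], [0, 0, 0]]
    - [[0, 0, -0.05], [0, 0, 0]]
    - [[0, 0, -0.03], [0, 0, 0]]
    - [[0, 0, 0], [0, 0, 0]]
  fingers: 0.55

```text
time: 16.68
tool_pos: [600.7, 0.8, 229.9]
tcp_rot: [-3.141, 0.006, 3.105]
contact_force: [0.7, 0.1, -1.1]
grip_width: 50.4
finger_force: 0.0
```

```bash
python3 - <<'E'
from h import *
b=bot.capture('side')[...,::-1]
cv2.imwrite('pics/z.png',cv2.resize(b[165:240,220:320],(800,600),interpolation=2))
E
```

```text
(no output)
```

View pics/z.png

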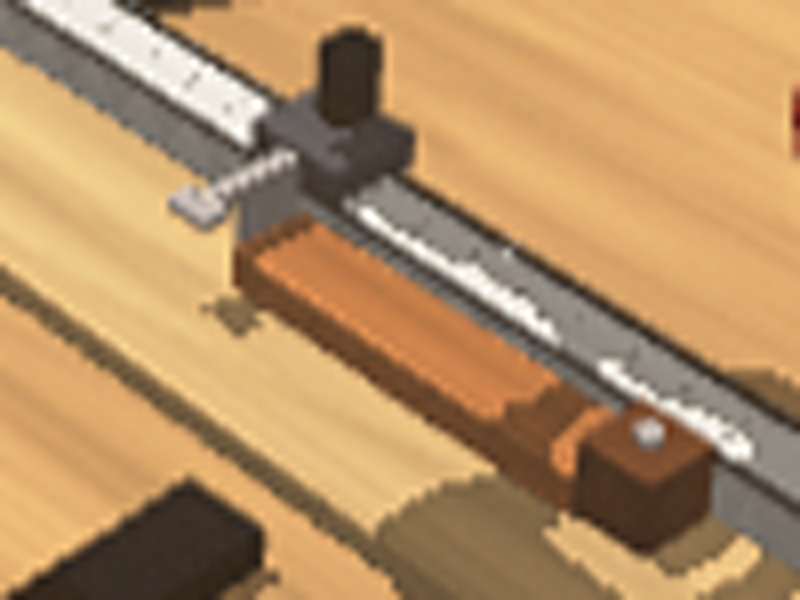

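The foot (265,200) stands against the batten's free end (245,255), and the arm is level. The batten sits snug against the end block (590,440) and the fence, and the robot is clear.

```bash
python3 -c "
from plant import bot
print(bot.close_job())"
```

```text
the job is handed in; nothing more can be done
None
```

I set the flip stop and handed the job in: the arm is fully lowered, its foot touches the batten's free end, the batten is still in its corner, and I moved none of the other things; no verdict was returned.

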